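Snap the dust cap onto the bare coupling nipple

ROBOT

A 6-joint arm with a two-finger parallel gripper is mounted at the origin on a cart in front of the work surface, level with it; the furniture and walls round the work are solid. World frame = base frame: x ahead of the robot, y to its left, z up, the work surface at z = 0. Lengths are in m, angles in rad, forces in N, time in s.
With the tool pointing down it reaches from about 0.35 to 0.95 m from the base axis. Payload 17.4 kg.
Tool frame: the origin (TCP) lies at the very end of the fingers, on their centre line; the grasp point (between the pads) lies 19 mm behind it; x points along the fingers, z is the direction in which the jaws open and shut, and the axes are right-handed (so a half turn about x gives the same grasp; the last joint's range is limited). The gripper opens to 93 mm and grips with 3 to 60 N. Pads are 15 mm wide; open, the fingers measure 128 mm over their backs; the gripper's body (75 mm by 188 mm) begins 65 mm behind the grasp point.
Start: joints at [-1.266, 0.116, 1.442, -0, 1.584, -0.038], TCP at [0.227, -0.636, 0.219] pointing down, gripper open.
Joint ranges: [-2.83, 2.83], [-0.83, 2.19], [0.07, 2.5], [-1.14, 4.28], [0.01, 3], [-2.97, 2.97]. Speed limits (rad/s): [1.89, 1.89, 2.22, 3.14, 3.14, 3.14].

INTERFACE

Orientations are given as a rotation vector (axis times angle).
In Python, from bench import readout, vision, arm gives the robot as it stands.
- The arm moves only by the tool move_arm, never from a script. Its argument "deltas" is a list of rows, each a list of 2 entries, a list of its own where there are three numbers: the shift along the tool's x, y, z in mm, then the turn about the tool's x in degrees. In form: [[[tx, ty, tz], roll], ...]. A call has 1 to 10 rows; each row is the pose to reach, as a shift and turn from the pose measured when the call began, along the tool's axes at that moment; what a row does not reach only later rows make up. A row lasts 1/12 s, in which the tool goes at most 41.7 mm and 7.16 degrees, less where a joint would pass 70% of its speed; a pose out of reach is approached as far as the arm can. A call with a gripper value outside its range is refused whole. "hand" is the opening, from 0 (shut) to 1 (fully open), set as the call begins (left out, the last holds). The fingers move at their own pace and stop on an object; "grip_force" is the grip in N (left out, the last holds). Time passes only in rows, so rows that repeat a pose let the fingers close. It gives the time, the measured TCP pose, the force and the opening at its end, in the units of the state.
- readout.read_state(): the state, without advancing time (a new reading comes with each control period).
- vision.snapshot(name): name is "side" or "top"; returns (picture, depth): 400x640x3 uint8, blue, green, red; 400x640 float32, m along the optical axis (not along the pixel's ray), 0 where there is no reading.
- vision.get_calibration(name): a dict with "fx", "fy", "cx", "cy" (pixels), "world_from_camera" (4x4, takes a point from camera to world coordinates). Camera axes: x right, y down, z forward; pixel columns grow to the right and rows downward; lengths in m; the calibration is good to about 2 mm. A picture is of the moment at which its call begins. get_calibration takes no time and is no camera call.
- arm.hand_in(): hands the job in, once; it reports no verdict.
The state is a dict: "time_s": time; "joint_positions": joint angles; "qvel": joint speeds; "joint_efforts": joint torques, N m; "eef_pos": TCP position; "tcp_rot": TCP orientation; "wrist_force": force on the tool from outside, world axes, zero at the start; "wrist_torque": the same for the moment, N m; "width": finger opening in m.
Only numpy, scipy, OpenCV 4.12 (cv2) and the standard library are available. Lean on these libraries where they do the work, as an engineer would, in place of code of your own. Each camera call takes 0.05 s, during which the arm holds its last target. There are 200 camera calls.

TASK

One of the three coupling nipples on the manifold block has lost its cap. Pick up the loose cap that fits it (the narrower of the two), push it straight down onto the bare nipple until it clicks past the sprung balls, and keep pressing after the click so that the sealing ring under it is clearly squeezed, by about half of its travel or more. Finish like that, with the gripper still pressing the cap down (do not let go or ease off), and leave the wider cap and the other things on the bench where they are.

Things in the scene. Friction and masses are not known exactly. Their poses are not given: they have to be found in the camera images.
- cap: the cap to fit: the narrower of two loose black plastic caps, a round cup standing mouth down on the bench. 34 mm high, body 34 mm in diameter, with a flange of 48 mm diameter, 4 mm thick, round its foot. About 60 g. Inside, a lip of 21 mm bore, 4 mm high, then 27 mm bore up to 30 mm. Origin at the centre of its underside (the mouth), z up toward the flat closed top
- nipple: the one bare nipple of the three on the manifold block (any of the three places). Fixed; origin on its axis at the block's top face, z up. Heights from there: brass hexagon (37 mm over corners) to 8 mm, black sealing ring (33 mm diameter) with its top at 15 mm when free, steel spigot 18 mm in diameter to 30 mm, then a taper to 10 mm diameter at the tip, 38 mm up
- nipple_tip (a point): centre of the bare nipple's tip, 38 mm above the block
- nipple_balls (a point): level of the three sprung steel balls, 21.5 mm above the block; they stand 4 mm proud of the spigot. A cap pushed down meets them with its mouth about 26 mm above the block; the push rises to about 6 N, then drops as the balls snap out over the lip and draw the cap down with up to 10 N (mouth 21 to 15 mm up); at 15 mm it meets the sealing ring
- seal (a joint): how far the sealing ring of the bare nipple is squeezed down, m: 0 free, 0.0045 bottomed. Sprung, about 3 N per mm, so 2 mm takes about 7 N and bottoming about 14 N
- manifold: aluminium manifold block, 58 x 236 x 30 mm with 8 mm high screwed ears at both ends (266 mm over all), fixed to the bench; origin at the centre of its underside, its length (row of three nipples at -75, 0, +75 mm) along its y, z up. The two other nipples already wear caps like the one to fit, their tops 46.5 mm above the block
- wide_cap: the other, wider black plastic cap: same height (34 mm) but body 46 mm and flange 65 mm across. It is for a larger coupling; leave it alone. Origin at the centre of its underside
- grease_tin: round tin 70 mm across, 46 high, a bystander; origin at the centre of its underside
- white_pot: round white pot 65 mm across, 73 high, a bystander; origin at the centre of its underside
- coupling_hub: turned steel hub, 66 mm across, 38 high, a bystander; origin at the centre of its underside
- jar_lying: clear plastic jar lying on its side, 68x105x68 mm, a bystander; origin at the centre of its underside
Not all that is in view belongs to the job. Leave any blue look-alike of the cap alone.

How it is judged:
On the way, in this order (a step that is already met when the one before it is completed fails the run):
1. the cap is lifted clear of the bench (height (world z) of cap above 0.055 m), for 0.1 s.
2. the cap has clicked past the balls of the bare nipple, upright on its axis (horizontal distance between cap and nipple below 0.004 m and angle between cap's own z axis and vertical below 0.12 rad and z of cap in the frame of nipple below 0.0155 m), for 0.1 s.
At the end, for the whole second after the job is handed in: The cap sits on the bare nipple, within 4 mm of its axis and 0.12 rad of upright, its mouth at most 13.8 mm above the block, the sealing ring squeezed more than 1.6 mm, at rest, and the robot still bears on the cap and presses it onto the nipple with over 3 N (horizontal distance between cap and nipple below 0.004 m and angle between cap's own z axis and vertical below 0.12 rad and z of cap in the frame of nipple below 0.0138 m and value of joint seal above 0.0016 m and contact force between any of the fingers, the arm and cap above 3 N and contact force between cap and nipple above 3 N and linear speed of cap below 0.02 m/s); the arm keeps its last pose, push and grip.
It fails at once if the wider cap is moved by more than 3 cm (distance of wide_cap from where it was at the start of the episode above 0.03 m).
It fails at once if another loose thing on the bench is moved by more than 3 cm (distance of any of grease_tin, white_pot, coupling_hub, jar_lying from where it was at the start of the episode above 0.03 m).
It also fails if it takes over 42 s, if anything falls off the work surface, if the arm or the gripper's body presses on something with over 40 N, if the wrist force passes 120 N, or if a joint passes its speed limit or range.

## Working session

There is one attempt and no reset: what is moved stays moved. The work goes in short steps, Python scripts to look and compute and a tool call to move; the robot and the scene stay as the last step left them, time stands still between calls to the robot, and variables do not carry over. Pictures are saved under pics/ and viewed, about 8 in all and at most 12, crops included, and the job is handed in when it is done.

Besides the shell and the picture viewer there is one more tool, called after "Call:" in YAML: its name, and indented under it one key for each argument. move_arm: Moves the arm, as the interface text tells. Its arguments: {"type":"object","properties":{"deltas":{"type":"array"},"hand":{"type":"number"},"grip_force":{"type":"number"}},"required":["deltas"]}

```bash
mkdir -p pics
cat > h.py <<'E'
import numpy as np, cv2
from bench import readout, vision, arm
from scipy.spatial.transform import Rotation as R
def snap(n,tag):
    p,d=vision.snapshot(n); cv2.imwrite(f'pics/{tag}.png',p); np.save(f'pics/{tag}.npy',d); return p,d
def world(n,u,v,z):  # depth map point
    c=vision.get_calibration(n); T=np.array(c['world_from_camera'])
    q=np.stack([(u-c['cx'])/c['fx']*z,(v-c['cy'])/c['fy']*z,z,np.ones_like(z)],-1)
    return (q@T.T)[...,:3]
def cloud(n,d):
    v,u=np.mgrid[:400,:640]; return world(n,u.astype(float),v.astype(float),d.astype(float))
def ray(n,u,v,h): # intersect with plane z=h
    c=vision.get_calibration(n); T=np.array(c['world_from_camera'])
    r=T[:3,:3]@[(u-c['cx'])/c['fx'],(v-c['cy'])/c['fy'],1]; o=T[:3,3]
    return o+r*(h-o[2])/r[2]
E
python3 - <<'E'
from h import *
s=readout.read_state(); print({k:np.round(v,3) for k,v in s.items()})
print(R.from_rotvec(s['tcp_rot']).as_matrix().round(3))
for n in('top','side'):
    snap(n,n+'0'); print(np.round(vision.get_calibration(n)['world_from_camera'],3),vision.get_calibration(n)['fx'])
E
```

```text
{'time_s': np.float64(0.0), 'joint_positions': array([-1.266,  0.116,  1.442,  0.   ,  1.584, -0.038]), 'qvel': array([-0.   ,  0.001,  0.002, -0.001, -0.   ,  0.   ]), 'joint_efforts': array([ 0.0000e+00, -7.2127e+01, -6.2262e+01,  7.8000e-02,  2.4000e-02,
       -0.0000e+00]), 'eef_pos': array([ 0.227, -0.636,  0.218]), 'tcp_rot': array([ 0.954,  1.353, -0.953]), 'wrist_force': array([-0.305, -0.503,  0.492]), 'wrist_torque': array([-0.021, -0.01 , -0.019]), 'width': np.float64(0.092)}
[[-0.     0.942  0.336]
 [ 0.001  0.336 -0.942]
 [-1.     0.    -0.001]]
[[ 0.011 -0.998  0.063  0.484]
 [-1.    -0.011  0.008 -0.086]
 [-0.007 -0.063 -0.998  1.316]
 [ 0.     0.     0.     1.   ]] 500.4619618839682
[[-0.915 -0.219  0.337  0.155]
 [-0.402  0.548 -0.734  0.775]
 [-0.024 -0.807 -0.59   0.747]
 [ 0.     0.     0.     1.   ]] 413.75186152804304
```

View pics/top0.png

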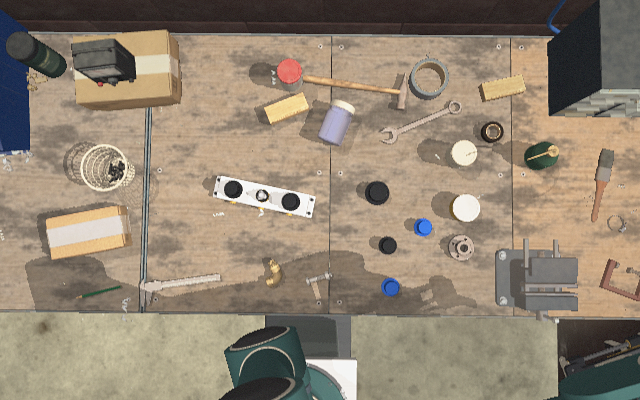

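View pics/side0.png

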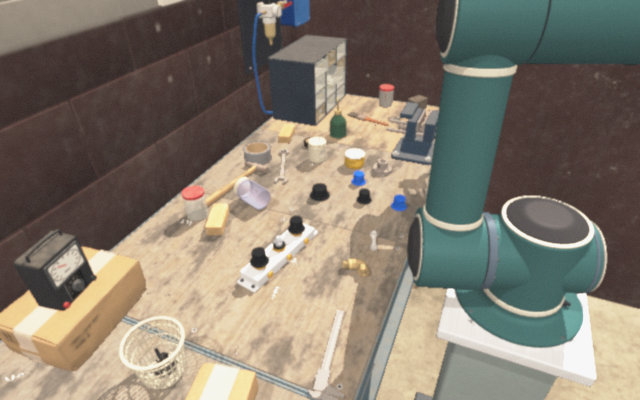

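The top view shows two black caps, at (377,192) and (388,245). The first looks wider, so the cap to fit should be the one at (388,245). Two blue look-alikes sit at (424,227) and (391,287). The bare nipple is the middle one, at (262,196). The side view agrees, with black caps at (319,191) and (364,196) and the bare nipple at (279,243). I'll check with a close crop and depth.

Run:
```python
from h import *
p=cv2.imread('pics/top0.png'); d=np.load('pics/top0.npy')
a=cv2.resize(p[170:270,350:450],None,fx=4,fy=4,interpolation=cv2.INTER_CUBIC)
b=cv2.resize(p[170:220,212:316],None,fx=3.85,fy=3.85,interpolation=cv2.INTER_CUBIC)
c=np.zeros((400,800,3),np.uint8); c[:,:400]=a; b=b[:, :400]; c[:b.shape[0],400:400+b.shape[1]]=b
cv2.imwrite('pics/crop1.png',c)
W=cloud('top',d); v,u=np.mgrid[:400,:640]
def top(name,uu,vv,r,lo,hi):
    m=(abs(u-uu)<r)&(abs(v-vv)<r)&(W[...,2]>lo)&(W[...,2]<hi)
    q=W[m]; e=(q.max(0)-q.min(0)); print(name,m.sum(),(q.max(0)+q.min(0)).round(4)/2,q.mean(0).round(4),e.round(4))
print('bench',W[215:222,395:405,2].mean())
top('narrow top',388,245,14,.026,.045); top('narrow all',388,245,14,.001+.0015,.045)
top('wide top',377,192,18,.026,.05)
top('capA',233,189,12,.065,.1);top('capB',290,202,12,.065,.1)
top('bare',262,196,9,.05,.1)
for U,V in((424,227),(391,287),(460,248)): top('by',U,V,14,.02,.06)
```

```text
bench 0.0005722413750524291
narrow top 145 [ 0.4462  -0.23765  0.03335] [ 0.446  -0.2371  0.0346] [0.0307 0.0338 0.0139]
narrow all 357 [ 0.44535 -0.2396   0.0214 ] [ 0.4461 -0.2364  0.0173] [0.0683 0.0684 0.0378]
wide top 254 [ 0.5827  -0.2089   0.03345] [ 0.5826 -0.2089  0.0344] [0.0442 0.0441 0.0139]
capA 158 [0.58555 0.16025 0.0748 ] [0.5849 0.1596 0.0768] [0.0329 0.0339 0.0182]
capB 154 [0.55465 0.0135  0.07535] [0.5547 0.0131 0.0773] [0.0323 0.033  0.018 ]
bare 63 [0.5728 0.0864 0.062 ] [0.57   0.0863 0.062 ] [0.0233 0.0236 0.0235]
by 155 [ 0.4943  -0.3287   0.03135] [ 0.4944 -0.3284  0.0345] [0.0334 0.0341 0.0191]
by 152 [ 0.33865 -0.2449   0.0325 ] [ 0.3394 -0.2443  0.0341] [0.0333 0.0342 0.0242]
by 155 [ 0.44315 -0.428    0.0328 ] [ 0.443  -0.4256  0.0356] [0.0352 0.0512 0.0255]
```

View pics/crop1.png

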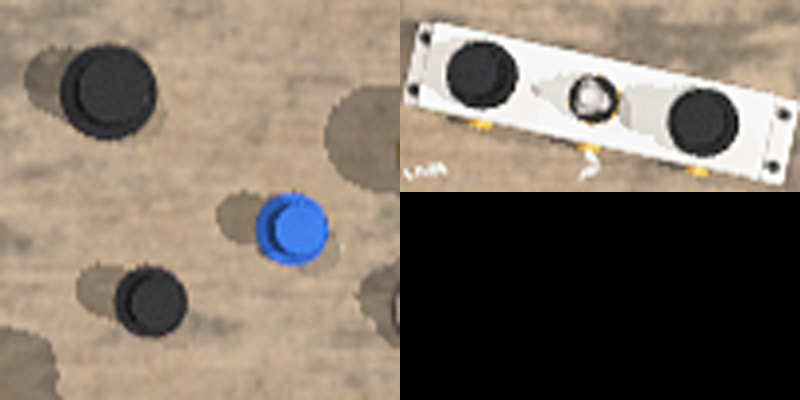

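The crop confirms the narrow black cap at crop (150,302), with the wide one at (108,90). The bare nipple is the middle of the three. Cap is at about (0.446, -0.237). The nipple, midway between its capped neighbours, is at about (0.570, 0.086). Next I'll work out the moves.

```bash
cat >> h.py <<'E'
def go(*pts): # world targets -> tool-axis mm shifts from the present pose
    s=readout.read_state(); M=R.from_rotvec(s['tcp_rot']).as_matrix(); p=np.array(s['eef_pos'])
    print('t',round(float(s['time_s']),2),'pos',p.round(4),'F',np.round(s['wrist_force'],1),'w',round(float(s['width']),4),'q6',round(float(s['joint_positions'][5]),2),'xaxis',M[:,0].round(3),'z',M[:,2].round(3))
    for t in pts: print(t,(M.T@(np.array(t)-p)*1000).round(1))
E
python3 - <<'E'
from h import *
W=cloud('top',np.load('pics/top0.npy'))
m=(W[...,0]>.15)&(W[...,0]<.6)&(W[...,1]<.0)&(W[...,1]>-.68)
print('max z near path',W[m][:,2].max())
for lo in(-.68,-.6,-.5,-.4,-.3,-.2,-.1): 
    k=m&(W[...,1]>lo)&(W[...,1]<lo+.1); print(lo,W[k][:,2].max().round(3))
go((.446,-.237,.218),(.446,-.237,.06))
E
```

```text
max z near path 1.3155974222094038
-0.68 0.5
-0.6 0.573
-0.5 0.572
-0.4 0.047
-0.3 0.045
-0.2 0.04
-0.1 1.316
t 0.1 pos [ 0.2268 -0.6356  0.218 ] F [ 0.4 -0.5  0.6] w 0.0929 q6 -0.04 xaxis [-0.     0.001 -1.   ] z [ 0.336 -0.942 -0.001]
(0.446, -0.237, 0.218) [ 3.000e-01  3.404e+02 -3.017e+02]
(0.446, -0.237, 0.06) [ 158.3  340.4 -301.6]
```

Call:
move_arm:
  deltas:
    - [[0, 28, -25], 0]
    - [[0, 57, -50], 0]
    - [[0, 85, -75], 0]
    - [[0, 113, -100], 0]
    - [[0, 142, -126], 0]
    - [[0, 170, -151], 0]
    - [[0, 199, -176], 0]
    - [[0, 227, -201], 0]
    - [[0, 255, -226], 0]
    - [[0, 284, -251], 0]
  hand: 0.8

```text
time_s: 0.93
eef_pos: [0.4102, -0.302, 0.2181]
tcp_rot: [0.954, 1.353, -0.953]
wrist_force: [0.1, -0.4, -0.3]
width: 0.0742
```

```bash
python3 -c "
from h import *
go((.446,-.237,.218),(.446,-.237,.07))"
```

```text
t 0.93 pos [ 0.4102 -0.302   0.2181] F [ 0.1 -0.4 -0.3] w 0.0742 q6 0.54 xaxis [-0.     0.001 -1.   ] z [ 0.336 -0.942 -0.001]
(0.446, -0.237, 0.218) [  0.2  55.5 -49.2]
(0.446, -0.237, 0.07) [148.2  55.5 -49. ]
```

Call:
move_arm:
  deltas:
    - [[0, 28, -25], 0]
    - [[0, 55.5, -49], 0]
    - [[30, 55.5, -49], 0]
    - [[60, 55.5, -49], 0]
    - [[90, 55.5, -49], 0]
    - [[120, 55.5, -49], 0]
    - [[145, 55.5, -49], 0]
    - [[145, 55.5, -49], 0]

```text
time_s: 1.6
eef_pos: [0.4438, -0.2357, 0.068]
tcp_rot: [0.954, 1.36, -0.954]
wrist_force: [-0.4, -0.1, -1.0]
width: 0.0745
```

Run:
```python
from h import *
a,d=snap('top','t1'); b,_=snap('side','s1')
c=np.hstack([cv2.resize(a[190:300,333:443],(400,400)),cv2.resize(b[140:240,310:410],(400,400))]); cv2.imwrite('pics/crop2.png',c)
go((.446,-.237,.006))
```

```text
t 1.7 pos [ 0.4458 -0.2369  0.0733] F [-0.  -0.4 -0.2] w 0.074 q6 0.69 xaxis [-0.001  0.002 -1.   ] z [ 0.336 -0.942 -0.002]
(0.446, -0.237, 0.006) [67.3  0.2  0.3]
```

View pics/crop2.png

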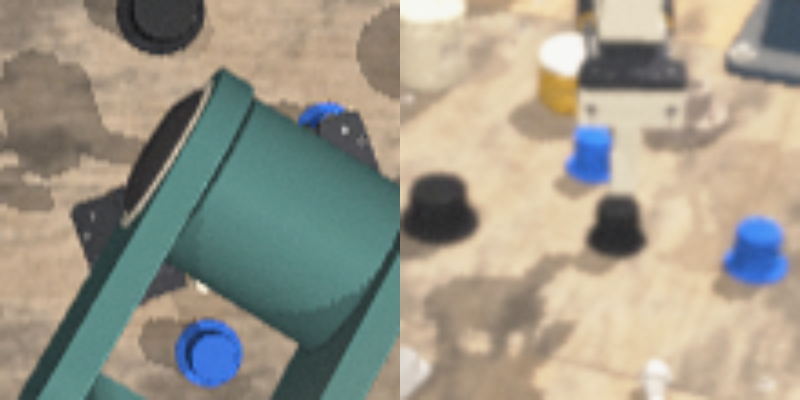

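In the top view the arm hides the cap. The side crop shows the fingers just above the black cap at crop (615,225), roughly in line. I'll descend, close lightly to centre it, open, roll 90° and grip.

Call:
move_arm:
  deltas:
    - [[25, 0, 0], 0]
    - [[45, 0, 0], 0]
    - [[60, 0, 0], 0]
    - [[66, 0, 0], 0]
    - [[67, 0, 0], 0]
    - [[67, 0, 0], 0]

```text
time_s: 2.2
eef_pos: [0.4464, -0.2372, 0.0079]
tcp_rot: [0.954, 1.353, -0.953]
wrist_force: [-0.5, 0.1, -0.0]
width: 0.0748
```

Call:
move_arm:
  deltas:
    - [[0, 0, 0], 0]
    - [[0, 0, 0], 0]
    - [[0, 0, 0], 0]
    - [[0, 0, 0], 0]
    - [[0, 0, 0], 0]
    - [[0, 0, 0], 0]
    - [[0, 0, 0], 0]
    - [[0, 0, 0], 0]
  hand: 0
  grip_force: 5

```text
time_s: 2.87
eef_pos: [0.4464, -0.2372, 0.0079]
tcp_rot: [0.954, 1.353, -0.953]
wrist_force: [-0.7, 1.0, 0.9]
width: 0.0354
```

Call:
move_arm:
  deltas:
    - [[0, 0, 0], 0]
    - [[0, 0, 0], 0]
    - [[0, 0, 0], 0]
    - [[0, 0, 0], -7]
    - [[0, 0, 0], -14]
    - [[0, 0, 0], -21]
    - [[0, 0, 0], -28]
    - [[0, 0, 0], -35]
    - [[0, 0, 0], -42]
    - [[0, 0, 0], -49]
  hand: 0.65

```text
time_s: 3.7
eef_pos: [0.4463, -0.2372, 0.0079]
tcp_rot: [0.289, 1.552, -0.287]
wrist_force: [0.0, -0.1, 0.3]
width: 0.0603
```

Call:
move_arm:
  deltas:
    - [[0, 0, 0], -7]
    - [[0, 0, 0], -14]
    - [[0, 0, 0], -21]
    - [[0, 0, 0], -28]
    - [[0, 0, 0], -35]
    - [[0, 0, 0], -41]
    - [[0, 0, 0], -41]
    - [[0, 0, 0], -41]

```text
time_s: 4.37
eef_pos: [0.4464, -0.2372, 0.0079]
tcp_rot: [-0.27, 1.554, 0.272]
wrist_force: [0.2, 0.2, 0.5]
width: 0.0604
```

```bash
python3 -c "
from h import *
go((.4464,-.2372,.006))"
```

```text
t 4.37 pos [ 0.4464 -0.2372  0.0079] F [0.2 0.2 0.5] w 0.0604 q6 -0.88 xaxis [-0.     0.001 -1.   ] z [0.941 0.338 0.   ]
(0.4464, -0.2372, 0.006) [1.9 0.  0. ]
```

Call:
move_arm:
  deltas:
    - [[1.5, 0, 0], 0]
    - [[1.5, 0, 0], 0]
    - [[1.5, 0, 0], 0]
    - [[1.5, 0, 0], 0]
    - [[1.5, 0, 0], 0]
    - [[1.5, 0, 0], 0]
    - [[1.5, 0, 0], 0]
  hand: 0
  grip_force: 8

```text
time_s: 4.95
eef_pos: [0.4463, -0.2372, 0.0063]
tcp_rot: [-0.27, 1.554, 0.271]
wrist_force: [1.2, -0.2, -0.1]
width: 0.0351
```

Call:
move_arm:
  deltas:
    - [[0, 0, 0], 0]
    - [[0, 0, 0], 0]
    - [[0, 0, 0], 0]
    - [[0, 0, 0], 0]
  grip_force: 50

```text
time_s: 5.28
eef_pos: [0.4463, -0.2372, 0.0063]
tcp_rot: [-0.27, 1.554, 0.271]
wrist_force: [0.4, 0.7, -0.3]
width: 0.0344
```

Call:
move_arm:
  deltas:
    - [[-20, 0, 0], 0]
    - [[-45, 0, 0], 0]
    - [[-75, 0, 0], 0]
    - [[-105, 0, 0], 0]
    - [[-120, 0, 0], 0]
    - [[-120, 0, 0], 0]
    - [[-120, 0, 0], 0]

```text
time_s: 5.87
eef_pos: [0.4465, -0.2374, 0.1266]
tcp_rot: [-0.27, 1.553, 0.271]
wrist_force: [0.4, -0.6, -1.8]
width: 0.0345
```

Run:
```python
from h import *
b,_=snap('side','s2')
cv2.imwrite('pics/crop3.png',cv2.resize(b[80:230,280:450],None,fx=4,fy=4))
go((.57,.0864,.127))
```

```text
t 5.92 pos [ 0.4461 -0.2372  0.1254] F [-0.1  0.2 -1.7] w 0.0343 q6 -0.88 xaxis [-0.001  0.001 -1.   ] z [ 0.941  0.338 -0.   ]
(0.57, 0.0864, 0.127) [ -1.3 262.7 226. ]
```

View pics/crop3.png

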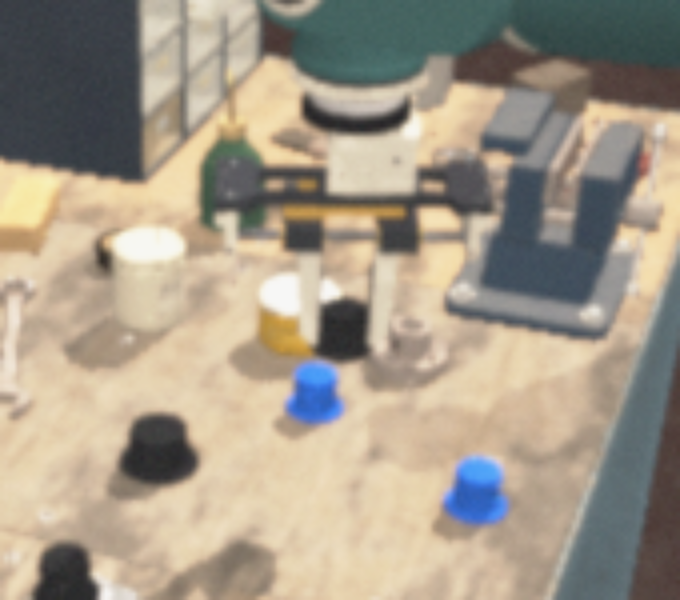

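The cap is held upright between the fingers at crop (343,330). Force reads about -1.7 N, so it is off the bench. Now to the nipple.

Call:
move_arm:
  deltas:
    - [[0, 20, 17], 0]
    - [[0, 48, 41], 0]
    - [[0, 76, 65], 0]
    - [[0, 104, 89], 0]
    - [[0, 132, 113], 0]
    - [[0, 160, 137], 0]
    - [[0, 188, 162], 0]
    - [[0, 216, 186], 0]
    - [[0, 240, 207], 0]
    - [[0, 255, 219], 0]

```text
time_s: 6.75
eef_pos: [0.566, 0.0797, 0.1235]
tcp_rot: [-0.27, 1.557, 0.274]
wrist_force: [0.6, -0.5, -0.5]
width: 0.0343
```

Call:
move_arm:
  deltas:
    - [[0, 0, 0], 0]
    - [[0, 0, 0], 0]

```text
time_s: 6.92
eef_pos: [0.5652, 0.0804, 0.1212]
tcp_rot: [-0.272, 1.56, 0.275]
wrist_force: [-0.2, -1.2, -1.2]
width: 0.0345
```

```bash
python3 -c "
from h import *
go((.57,.0864,.09))"
```

```text
t 6.92 pos [0.5652 0.0804 0.1212] F [-0.2 -1.2 -1.2] w 0.0345 q6 -0.25 xaxis [-0.007  0.001 -1.   ] z [ 0.94   0.341 -0.006]
(0.57, 0.0864, 0.09) [31.1  3.9  6.7]
```

Call:
move_arm:
  deltas:
    - [[10, 4, 6.7], 0]
    - [[22, 4, 6.7], 0]
    - [[31, 4, 6.7], 0]
    - [[31, 4, 6.7], 0]
    - [[31, 4, 6.7], 0]
    - [[31, 4, 6.7], 0]

```text
time_s: 7.42
eef_pos: [0.57, 0.0861, 0.0904]
tcp_rot: [-0.271, 1.56, 0.275]
wrist_force: [-0.6, -0.4, -0.7]
width: 0.0345
```

Run:
```python
from h import *
b,_=snap('side','s3')
cv2.imwrite('pics/crop4.png',cv2.resize(b[200:290,220:340],None,fx=6,fy=6,interpolation=cv2.INTER_CUBIC))
go((.57,.0864,.075))
# expected pixels of nipple tip and cap mouth axis points
c=vision.get_calibration('side');T=np.linalg.inv(c['world_from_camera'])
for n,P in(('tip',(.57,.0864,.068)),('base hex',(.57,.0864,.038)),('capA top',(.585,.1596,.0765)),('capB top',(.5547,.0131,.0765)),('cap mouth',(*readout.read_state()['eef_pos'][:2],.0837)),('cap top',(*readout.read_state()['eef_pos'][:2],.1177))):
    q=T@[*P,1];u=c['fx']*q[0]/q[2]+c['cx'];v=c['fy']*q[1]/q[2]+c['cy'];print(n,round(u,1),round(v,1),'crop',round((u-220)*6),round((v-200)*6))
```

```text
t 7.47 pos [0.5701 0.0862 0.0907] F [-0.5  0.5 -0.3] w 0.0348 q6 -0.24 xaxis [-0.006  0.001 -1.   ] z [ 0.94   0.341 -0.005]
(0.57, 0.0864, 0.075) [15.7  0.2  0.1]
tip 277.9 236.2 crop 347 217
base hex 278.8 245.1 crop 353 271
capA top 258.0 250.4 crop 228 303
capB top 295.7 218.4 crop 454 110
cap mouth 277.4 231.4 crop 345 188
cap top 276.4 220.8 crop 339 125
```

View pics/crop4.png

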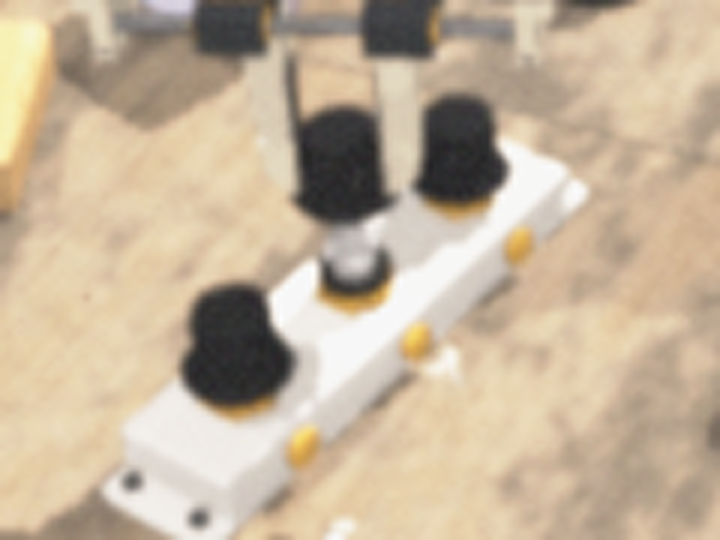

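The held cap's mouth (346,195) sits in line above the bare nipple (353,265), matching the predicted pixels to about 1 mm. Start lowering over the tip.

Call:
move_arm:
  deltas:
    - [[6, 0, 0], 0]
    - [[12, 0, 0], 0]
    - [[17, 0, 0], 0]
    - [[22, 0, 0], 0]
    - [[26, 0, 0], 0]
    - [[26, 0, 0], 0]

```text
time_s: 7.97
eef_pos: [0.5695, 0.0862, 0.0635]
tcp_rot: [-0.271, 1.561, 0.275]
wrist_force: [0.1, -0.6, -1.4]
width: 0.0345
```

Call:
move_arm:
  deltas:
    - [[2, 0, 0], 0]
    - [[4, 0, 0], 0]
    - [[6, 0, 0], 0]
    - [[8, 0, 0], 0]
    - [[10, 0, 0], 0]
    - [[12, 0, 0], 0]
    - [[12, 0, 0], 0]
    - [[12, 0, 0], 0]

```text
time_s: 8.63
eef_pos: [0.5691, 0.0863, 0.0507]
tcp_rot: [-0.271, 1.562, 0.275]
wrist_force: [1.9, 3.5, -7.3]
width: 0.0344
```

```bash
python3 -c "
from h import *
go((.57,.0864,.0483))"
```

```text
t 8.63 pos [0.5691 0.0863 0.0507] F [ 1.9  3.5 -7.3] w 0.0344 q6 -0.24 xaxis [-0.008  0.001 -1.   ] z [ 0.94   0.341 -0.008]
(0.57, 0.0864, 0.0483) [ 2.4 -0.3  0.9]
```

The force is negative because the balls are now drawing the cap down. I'll press on, nudging sideways to relieve the side force.

Call:
move_arm:
  deltas:
    - [[1, 0.3, 0.4], 0]
    - [[2, 0.5, 0.7], 0]
    - [[3, 0.5, 0.7], 0]
    - [[3.5, 0.5, 0.7], 0]
    - [[3.5, 0.5, 0.7], 0]
    - [[3.5, 0.5, 0.7], 0]

```text
time_s: 9.13
eef_pos: [0.57, 0.0869, 0.0484]
tcp_rot: [-0.271, 1.561, 0.275]
wrist_force: [-5.5, 0.1, 8.5]
width: 0.0348
```

```bash
python3 -c "
from h import *
go((.57,.0864,.0475))"
```

```text
t 9.13 pos [0.57   0.0869 0.0484] F [-5.5  0.1  8.5] w 0.0348 q6 -0.24 xaxis [-0.007  0.001 -1.   ] z [ 0.94   0.341 -0.007]
(0.57, 0.0864, 0.0475) [ 0.9 -0.5 -0.1]
```

Call:
move_arm:
  deltas:
    - [[0.7, -0.2, -0.4], 0]
    - [[1, -0.2, -0.4], 0]
    - [[1, -0.2, -0.4], 0]
    - [[1, -0.2, -0.4], 0]
    - [[1, -0.2, -0.4], 0]
    - [[1, -0.2, -0.4], 0]

```text
time_s: 9.63
eef_pos: [0.5701, 0.0868, 0.0485]
tcp_rot: [-0.271, 1.56, 0.275]
wrist_force: [-2.8, 2.0, 9.0]
width: 0.0344
```

Run:
```python
from h import *
go((.57,.0864,.0475))
b,_=snap('side','s4')
cv2.imwrite('pics/crop5.png',cv2.resize(b[200:290,220:340],None,fx=6,fy=6,interpolation=cv2.INTER_CUBIC))
go()
```

```text
t 9.63 pos [0.5701 0.0868 0.0485] F [-2.8  2.   9. ] w 0.0344 q6 -0.24 xaxis [-0.006  0.001 -1.   ] z [ 0.94   0.341 -0.005]
(0.57, 0.0864, 0.0475) [ 1.  -0.3 -0.2]
t 9.68 pos [0.5701 0.0868 0.0485] F [-4.5  1.8  7.3] w 0.0346 q6 -0.24 xaxis [-0.006  0.001 -1.   ] z [ 0.94   0.341 -0.005]
```

View pics/crop5.png

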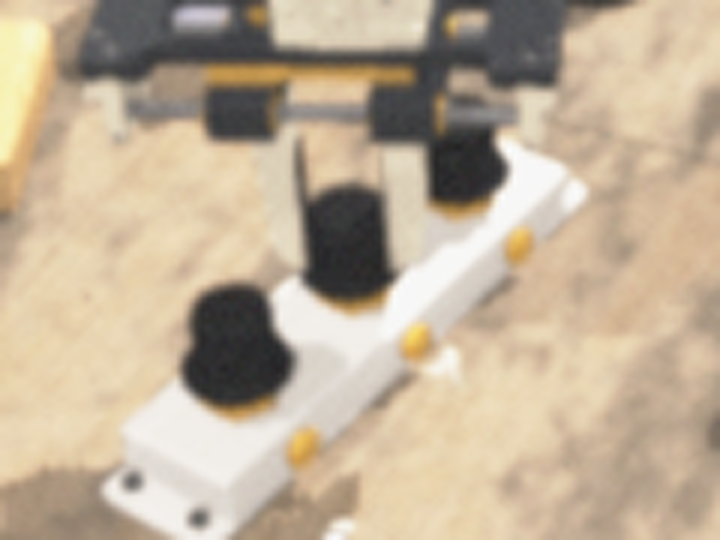

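The cap is on at crop (350,245), seated and level with its neighbours, with about 8–9 N of push. I'll add some margin.

Call:
move_arm:
  deltas:
    - [[1.5, -0.2, -0.2], 0]
    - [[2.5, -0.2, -0.2], 0]
    - [[2.7, -0.2, -0.2], 0]
    - [[2.7, -0.2, -0.2], 0]
    - [[2.7, -0.2, -0.2], 0]
    - [[2.7, -0.2, -0.2], 0]
    - [[2.7, -0.2, -0.2], 0]
  grip_force: 58

```text
time_s: 10.27
eef_pos: [0.5702, 0.0867, 0.0472]
tcp_rot: [-0.271, 1.559, 0.275]
wrist_force: [-7.1, 2.1, 12.1]
width: 0.0341
```

Run:
```python
from h import *
go()
_,d=snap('side','s5'); W=cloud('side',d); d0=cloud('side',np.load('pics/s4.npy'))
v,u=np.mgrid[:400,:640]
for n,(U,V) in {'fitted':(278,233),'capA':(258,250)}.items():
    q=W[V-3:V+4,U-4:U+5]; print(n,np.median(q.reshape(-1,3),0).round(4))
go()
```

```text
t 10.27 pos [0.5702 0.0867 0.0472] F [-7.1  2.1 12.1] w 0.0341 q6 -0.24 xaxis [-0.005  0.002 -1.   ] z [ 0.94   0.341 -0.005]
fitted [0.5727 0.0814 0.0748]
capA [0.5851 0.1582 0.0767]
t 10.32 pos [0.5702 0.0867 0.0472] F [-6.8  1.5 11.4] w 0.0338 q6 -0.24 xaxis [-0.005  0.002 -1.   ] z [ 0.94   0.341 -0.005]
```

Push is 11–12 N. The fitted cap's top reads 0.0748 m, against 0.0767 m for its capped neighbour (nominal mouth 12.5 mm up), so its mouth is about 11 mm up and the seal is squeezed 3.5–4 mm. Handing in.

```bash
python3 -c "
from h import *
print(arm.hand_in()); go()"
```

```text
the job is handed in; nothing more can be done
None
the job is handed in; nothing more can be done
```

The narrower black cap is on the bare middle nipple, past the click, and I handed in with the gripper still pressing it down. `hand_in()` gives no verdict.

- **Grasp:** I closed lightly, rolled 90° and gripped again so the cap was centred in the fingers. The lift and carry went without trouble.
- **Click:** the wrist force showed the balls drawing the cap down (about -7 N), then turned into a push as the cap met the seal.
- **Last checks before handing in:**
  - The downward push was 11–12 N at a grip of 58 N.
  - TCP was at (0.5702, 0.0867), within 1 mm of the nipple's measured axis, with the tool tilted about 0.005 rad.
  - By TCP height the mouth is about 11 mm above the block. Depth puts the cap's top 1.9 mm below the neighbouring cap, which agrees. That is a seal squeeze of about 3.5–4 mm of its 4.5 mm.
- **Left over:** a sideways force of about 7 N, mostly along x, remained at the end.
- **Bystanders:** nothing else was touched as far as I could see, though I took no final picture of the whole bench. The run took 10.3 s of the 42 s.

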